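# Nest the emptied component pots

## Task

Tidy the emptied component pots into one stack: stand up the toppled yellow pot and set it fully down inside the blue pot, then take the orange pot out of its sloping holder under the bar lamp and set it fully down inside the yellow one. Leave the blue pot standing about where it is, and do not disturb the other things on the bench.

Things in the scene. Friction and masses are not known exactly. Their poses are not given: they have to be found in the camera images.
- large: Blue plastic pot, 50 mm tall, tapered: outer diameter 68 mm at the underside, 82 mm at the rim; wall 3 mm, solid weighted base 14 mm thick. Origin: centre of its underside; z points from base to open mouth. 0.22 kg. Stands upright on the bench and stays there.
- medium: Yellow plastic pot, 58 mm tall, tapered: outer diameter 54 mm at the underside, 64 mm at the rim; wall 3 mm, solid weighted base 14 mm thick. Origin: centre of its underside; z points from base to open mouth. 0.13 kg. Starts lying on its side, mouth roughly towards -y. Let go less than 40 degrees from upright with its base edge on the bench, it rocks upright.
- medium_rim (a point): Centre of the yellow pot's mouth, 58 mm from its underside along its axis. When it is fully down in the blue pot its underside is 14 mm above the blue pot's, and its rim 22 mm above the blue rim; side clearance about 6 mm.
- small: Orange plastic pot, 66 mm tall, tapered: outer diameter 39 mm at the underside, 47 mm at the rim; wall 3 mm, solid weighted base 14 mm thick. Origin: centre of its underside; z points from base to open mouth. About 0.08 kg. Starts standing loose in the sloping holder, leaning 34 degrees towards the holder's front.
- small_rim (a point): Centre of the orange pot's mouth, 66 mm from its underside along its axis. When it is fully down in the yellow pot its underside is 14 mm above the yellow pot's, and its rim 22 mm above the yellow rim; side clearance about 5.7 mm.
- holder: Stand fixed to the bench, front (-x) roughly towards the robot: a grey square pocket, 44 mm inside with a 14 mm lip, its floor sloping 0.60 rad so that the pot leans to the front; foot plate 90 mm (x) by 200 mm (y), 8 mm thick; two posts 25 mm square, 88 mm to either side, carry a white bar lamp. Origin: on the bench under the middle of the pocket's floor; z up.
- holder_floor (a point): Centre of the holder pocket's sloping floor, 45 mm above the bench.
- lamp_edge (a point): Middle of the bar lamp's lower front edge, 154 mm above the bench, 22 mm behind and 55 mm above the centre of the orange rim at the start. The lamp runs 40 mm back, 26 mm up and 100 mm to each side from here: no room for a gripper coming straight down on the pot; one moving along the pot's own axis clears it.
- flux: Bystander: amber bottle, diameter 36 mm, 75 mm tall, standing. Origin: centre of its underside.
- spool: Bystander: grey steel solder spool, diameter 54 mm, 40 mm tall, standing. Origin: centre of its underside.
- screwdriver: Bystander: screwdriver 170 mm long lying about along y. Origin: middle of its underside; the blade points along its own +x.
- board: Bystander: green circuit board 70 mm by 50 mm, 11 mm tall over its parts, lying flat. Origin: centre of its underside.
- tweezers: Bystander: steel tweezers 125 mm long, 20 mm wide and 8 mm high lying along x. Origin: middle of the underside.
Things that resemble listed ones, but are neither listed nor needed, are in the scene too. There is more than one size of the medium; the job needs the middle-sized.

How it is judged:
On the way, in this order (a step that is already met when the one before it is completed fails the run):
1. the yellow pot stands fully down inside the blue pot, with the orange pot not yet in it (horizontal distance between medium and large below 0.012 m and z of medium in the frame of large between 0.009 and 0.019 m and angle between medium's own z axis and vertical below 0.12 rad and distance between small and medium above 0.05 m), for 0.2 s.
2. the orange pot stands fully down inside the yellow pot (horizontal distance between small and medium below 0.012 m and z of small in the frame of medium between 0.009 and 0.019 m and angle between small's own z axis and vertical below 0.12 rad), for 0.2 s.
At the end, for the whole second after the job is handed in: Yellow upright in blue and orange upright in yellow: each underside 9 to 19 mm above that of the next larger pot and within 12 mm of its centre, leaning under 0.12 rad. Blue upright (0.1 rad) on the bench, within 50 mm of its start. All at rest (all of step 2 and horizontal distance between medium and large below 0.012 m and z of medium in the frame of large between 0.009 and 0.019 m and angle between medium's own z axis and vertical below 0.12 rad and angle between large's own z axis and vertical below 0.1 rad and height (world z) of large below 0.005 m and distance of large from where it was at the start of the episode below 0.05 m and linear speed of each of large, medium, small below 0.02 m/s); the robot touches nothing.
It fails at once if the flux bottle, spool, screwdriver, circuit board or tweezers is shifted by more than 30 mm (distance of any of flux, spool, screwdriver, board, tweezers from where it was at the start of the episode above 0.03 m).
It also fails if it takes over 69 s, if anything falls off the work surface, if the arm or the gripper's body presses on something with over 40 N, if the wrist force passes 120 N, or if a joint passes its speed limit or range.

## Robot

A 7-joint arm with a two-finger parallel gripper is mounted at the origin on the work surface. World frame = base frame: x ahead of the robot, y to its left, z up, the work surface at z = 0. Lengths are in m, angles in rad, forces in N, time in s.
With the tool pointing down it reaches from about 0.425 to 1.025 m from the base axis. Payload 9.4 kg.
Tool frame: the origin (TCP) lies at the very end of the fingers, on their centre line; the grasp point (between the pads) lies 19 mm behind it; z points along the fingers, y is the line along which they close (so a half turn about z gives the same grasp; the last joint's range is limited). The gripper opens to 85 mm and grips with 20 to 120 N. Pads are 22 mm wide; open, the fingers measure 114 mm over their backs; the gripper's body (76 mm by 85 mm) begins 54 mm behind the grasp point. The pads swing forward as they close: fully open they stand 13 mm farther back than shut.
Start: joints at [1.266, 0.599, -0.003, 1.599, 0.002, 0.943, -0.08], TCP at [0.164, -0.706, 0.231] pointing down, gripper open.
Joint ranges: [-2.57, 2.57], [-0.35, 1.97], [-1.29, 1.29], [0.11, 2.56], [-1.05, 4.19], [0.11, 1.86], [-2.63, 2.63]. Speed limits (rad/s): [2.22, 2.22, 3.01, 3.01, 3.14, 3.14, 3.14].

## Interface

Orientations are given as a unit quaternion [x, y, z, w].
In Python, from station import arm gives the robot as it stands.
- The arm moves only by the tool drive_tool, never from a script. Its argument "increments" is a list of rows, each a list of 2 entries, a list of its own where there are three numbers: the shift along the tool's x, y, z in m, then the turn, a rotation vector about the tool's x, y, z in rad. In form: [[[tx, ty, tz], [wx, wy, wz]], ...]. A call has 1 to 20 rows; each row shifts and turns the commanded pose from where the row before left it, along the tool's axes as they then stand; what a row does not reach is not made up. A row lasts 1/8 s, in which the tool goes at most 62.5 mm and 10.7 degrees, less where a joint would pass 70% of its speed; a pose out of reach is approached as far as the arm can. A call is refused whole if a number of a shift passes 0.0625 or a number of a turn 0.188, either way. A call with a gripper value outside its range is refused whole. "claw" is the finger opening in m, from 0 to 0.0854, set as the call begins (left out, the last holds). The fingers move at their own pace and stop on an object; the grip force is fixed at half the most. Time passes only in rows, so rows that do not move let the fingers close. It gives the time, the measured TCP pose, the force, the opening and the grip force at its end, in the units of the state.
- arm.read_state(): the state, without advancing time (a new reading comes with each control period).
- arm.grab_frame(name): name is "scene" or "top" or "wrist"; returns the picture (480x640x3 uint8, red, green, blue); there is no depth.
- arm.get_calibration(name): a dict with "camera_matrix" (3x3 intrinsics, pixels), "xyz" and "rotation" of the camera in the world. Camera axes: x right, y down, z forward; pixel columns grow to the right and rows downward; lengths in m; the calibration is good to about 2 mm. A picture is of the moment at which its call begins: read the wrist's pose just before it. get_calibration takes no time and is no camera call; for the wrist camera it gives the pose at the moment of the call.
- arm.finish_job(): hands the job in; it is judged then, once.
Trained networks look in the newest picture that a camera, given by its name, has taken for a name from the list of things; names that differ only in an ending like _2 or _b are one class to them, and where a whole thing is asked for, a point or a joint stands for the part that bears it (a point fixed in the world has none). Each returns a list of dicts, best first, with "confidence" (0 to 1); they miss things now and then, are a little off and sometimes report something else, mostly with a low value. They report only what shows in the picture. A call takes as long as a camera call. They do not tell look-alikes from the thing itself.
- arm.silhouettes(camera, target): "pixels" (480x640 bool, what is visible of it) and "rect" ([left, top, width, height] in pixels, round what is visible of it).
The state is a dict: "clock": time; "joint_pos": joint angles; "qd": joint speeds; "joint_efforts": joint torques, N m; "position": TCP position; "tcp_rot": TCP orientation; "ft_force": force on the tool from outside, world axes, zero at the start; "torque": the same for the moment, N m; "gripper_width": finger opening in m; "grip_force": force on a finger pad.
Only numpy, scipy, OpenCV 4.12 (cv2) and the standard library are available. Lean on these libraries where they do the work, as an engineer would, in place of code of your own. Each camera call takes 0.05 s, during which the arm holds its last target. There are 200 camera calls.

## Working session

There is one attempt and no reset: what is moved stays moved. The work goes in short steps, Python scripts to look and compute and a tool call to move; the robot and the scene stay as the last step left them, time stands still between calls to the robot, and variables do not carry over. Pictures are saved under pics/ and viewed, at most 11 in all, crops included, and the job is handed in when it is done.

Besides the shell and the picture viewer there is one more tool, called after "Request:" as name([rows], argument=value, ...), one row to a line, values as JSON. drive_tool: Moves the arm, as the interface text tells. Its arguments: {"type":"object","properties":{"increments":{"type":"array"},"claw":{"type":"number"}},"required":["increments"]}

```bash
ls; mkdir -p pics; python3 - <<'E'
from station import arm
import cv2, numpy as np
print(arm.read_state())
for n in ("scene","top"):
    im=arm.grab_frame(n); cv2.imwrite(f"pics/{n}0.png",im[:,:,::-1])
    c=arm.get_calibration(n); print(n,{k:np.round(v,4).tolist() for k,v in c.items()})
    for t in ("large","medium","small","holder","flux","spool","screwdriver","board","tweezers"):
        print(n,t,[(np.round(d["confidence"],2),np.round(d["rect"]).tolist()) for d in arm.silhouettes(n,t)])
E
```

```text
pics
{'clock': 0.0, 'joint_pos': array([ 1.26630549,  0.60017826, -0.00254396,  1.60016324,  0.00179908,
        0.94294599, -0.07983579]), 'qd': array([ 0.0004505 ,  0.00073868, -0.00073218,  0.00114236,  0.00102561,
        0.00180639, -0.00018179]), 'joint_efforts': array([-4.93074458e-04, -7.76456523e+01,  1.56407520e+00, -2.58016258e+01,
        1.21995126e-02,  8.93257064e-03, -2.48801138e-05]), 'position': array([ 0.16359032, -0.70577952,  0.23036668]), 'tcp_rot': array([ 9.93519273e-01,  1.13660626e-01, -1.71468563e-04, -8.28779501e-04]), 'ft_force': array([ 0.5278395 , -0.20858195, -0.62133976]), 'torque': array([ 0.01618268,  0.05694222, -0.02640315]), 'grip_force': 0.0, 'gripper_width': 0.08559307427651573}
scene {'camera_matrix': [[524.5705, 0.0, 320.6854], [0.0, 524.5705, 226.7435], [0.0, 0.0, 1.0]], 'xyz': [1.0244, 0.4244, 0.7492], 'rotation': [0.3657, 0.8461, -0.3522, -0.162]}
scene large [(np.float64(0.63), [311.0, 237.0, 45.0, 50.0])]
scene medium [(np.float64(0.96), [254.0, 114.0, 46.0, 42.0]), (np.float64(0.94), [223.0, 194.0, 30.0, 26.0]), (np.float64(0.81), [196.
[... 804 characters left out ...]
at64(0.6), [437.0, 306.0, 51.0, 48.0]), (np.float64(0.46), [248.0, 257.0, 12.0, 55.0]), (np.float64(0.42), [156.0, 217.0, 20.0, 33.0])]
top small [(np.float64(0.8), [158.0, 220.0, 20.0, 29.0])]
top holder [(np.float64(0.72), [374.0, 278.0, 36.0, 36.0])]
top flux [(np.float64(0.56), [359.0, 140.0, 16.0, 22.0]), (np.float64(0.46), [443.0, 232.0, 30.0, 30.0])]
top spool [(np.float64(0.52), [282.0, 231.0, 37.0, 36.0]), (np.float64(0.49), [291.0, 161.0, 24.0, 18.0])]
top screwdriver [(np.float64(0.86), [431.0, 148.0, 39.0, 10.0])]
top board [(np.float64(0.61), [373.0, 279.0, 38.0, 36.0])]
top tweezers [(np.float64(0.74), [249.0, 254.0, 13.0, 59.0]), (np.float64(0.17), [375.0, 278.0, 34.0, 35.0])]
```

```bash
python3 - <<'E'
import cv2, numpy as np
a=cv2.imread("pics/scene0.png")[90:460,90:590]; b=cv2.imread("pics/top0.png")[110:400,60:500]
cv2.imwrite("pics/s1.png",cv2.resize(a,None,fx=1.6,fy=1.6,interpolation=3)); cv2.imwrite("pics/t1.png",cv2.resize(b,None,fx=1.8,fy=1.8,interpolation=3))
E
```

```text
(no output)
```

View pics/s1.png

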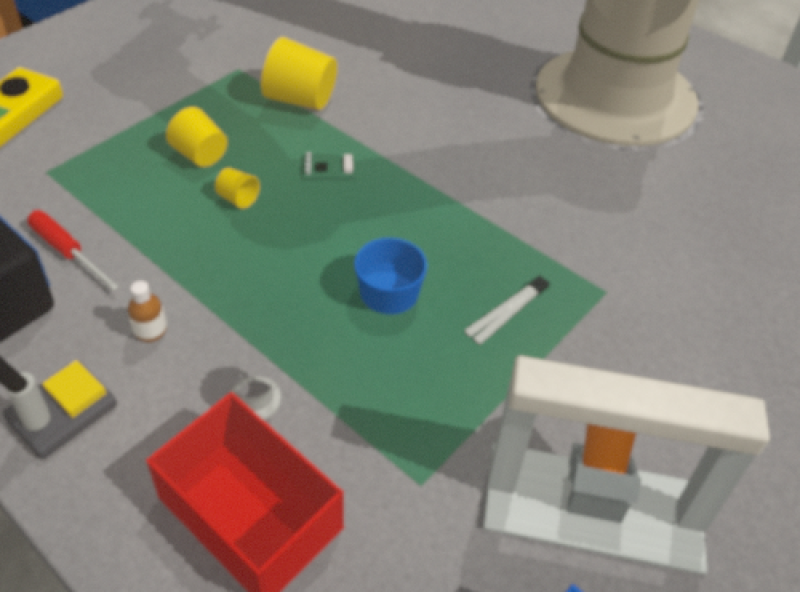

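View pics/t1.png

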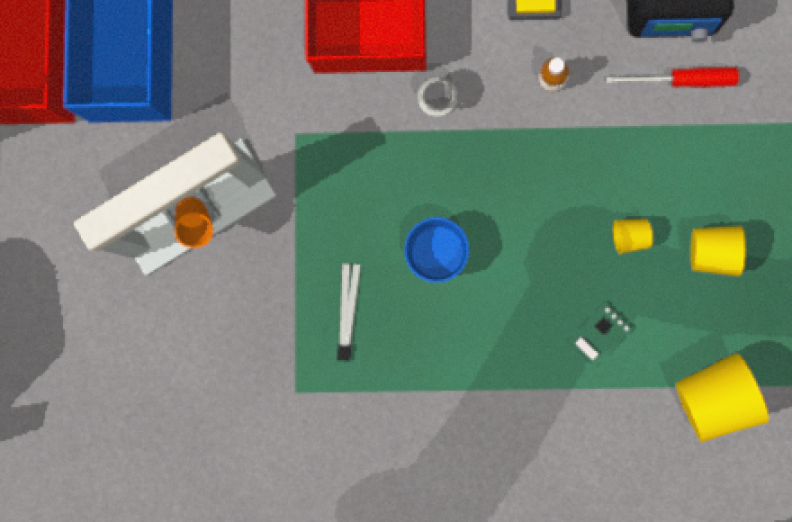

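Candidates for the yellow pot in the top view are the small decoy at (413,240), the middle one at (457,248) and the big decoy at (461,330). I choose the middle one, with its wider end towards -y. Blue is at (302,248), and orange at (168,234) in its holder. Next I fit poses and take a close crop.

```bash
cat > h.py <<'E'
from station import arm
import cv2, numpy as np
from scipy.spatial.transform import Rotation as R
from scipy.optimize import minimize
DIM=dict(large=(.034,.041,.050),medium=(.027,.032,.058),small=(.0195,.0235,.066))
def rot(c):
    r=np.asarray(c["rotation"]); return r if r.shape==(3,3) else R.from_quat(r).as_matrix()
def proj(c,P):
    q=(np.asarray(P)-c["xyz"])@rot(c); q=q@np.asarray(c["camera_matrix"]).T
    return q[:,:2]/q[:,2:]
def cone(base,ax,dim):
    r0,r1,h=dim; ax=np.array(ax)/np.linalg.norm(ax); u=np.linalg.svd(ax[None])[2][1:]
    t=np.linspace(0,2*np.pi,40); ring=np.c_[np.cos(t),np.sin(t)]@u
    return np.r_[base+r0*ring, base+h*ax+r1*ring]
def render(c,P,s=4):
    hull=cv2.convexHull(proj(c,P).astype(np.float32))
    m=np.zeros((480*s,640*s),np.uint8); cv2.fillConvexPoly(m,np.round((hull+.5)*s*16-8).astype(int),255,shift=4)
    return cv2.resize(m,(640,480),interpolation=cv2.INTER_AREA)/255.
def fit(views,points,x0,step):
    """views: [(calib,mask)], points(x)->Nx3"""
    def f(x):
        e=0
        for c,m in views:
            r=render(c,points(x)); e+=np.abs(r-m).sum()/m.sum()
        return e
    s=np.vstack([x0]+[np.array(x0)+np.eye(len(x0))[i]*step[i] for i in range(len(x0))])
    o=minimize(f,x0,method="Nelder-Mead",options=dict(initial_simplex=s,maxiter=250,xatol=1e-4,fatol=1e-4))
    return o.x,o.fun
def mask(cam,t,near=None):
    L=arm.silhouettes(cam,t)
    if near is not None: L=sorted(L,key=lambda d:np.hypot(d["rect"][0]+d["rect"][2]/2-near[0],d["rect"][1]+d["rect"][3]/2-near[1]))
    return L[0]["pixels"]
def ground(c,uv,z):
    d=rot(c)@np.linalg.inv(c["camera_matrix"])@[uv[0],uv[1],1]; o=np.array(c["xyz"]); return o+d*(z-o[2])/d[2]
def lying(x,dim):
    r0,r1,h=dim; a=np.arctan((r1-r0)/h)
    # x: position of mid axis, yaw of mouth direction
    ax=np.array([np.cos(x[2])*np.cos(a),np.sin(x[2])*np.cos(a),np.sin(a)])
    b=np.array([x[0],x[1],0])-ax*h/2; b[2]=r0*np.cos(a); return b,ax
E
python3 - <<'E'
from h import *
S,T=arm.get_calibration("scene"),arm.get_calibration("top")
arm.grab_frame("scene");arm.grab_frame("top")
vl=[(S,mask("scene","large",(333,262))),(T,mask("top","large",(302,248)))]
g=ground(T,(302,248),.03)
x,e=fit(vl,lambda x:cone(np.array([x[0],x[1],0]),[0,0,1],DIM["large"]),g[:2],[.01,.01]); print("large",x,e)
vm=[(S,mask("scene","medium",(214,174))),(T,mask("top","medium",(457,246)))]
g=ground(T,(457,246),.03)
for sc in (.85,1,1.15):
  for yaw in (-1.57,1.57):
    x,e=fit(vm,lambda x:cone(*lying(x,np.array(DIM["medium"])*sc),np.array(DIM["medium"])*sc),[g[0],g[1],yaw],[.01,.01,.2]); print("medium",sc,x,e)
for t in ("flux","spool","screwdriver","board","tweezers"):
  for d in arm.silhouettes("scene",t)[:1]:
    r=d["rect"]; print(t,ground(S,(r[0]+r[2]/2,r[1]+r[3]/2),.01))
vs=[(T,mask("top","small",(168,234)))]
print("small top approx",ground(T,(168,240),.1), vs[0][1].sum())
im=arm.grab_frame("wrist"); cv2.imwrite("pics/w0.png",im[:,:,::-1]); c=arm.get_calibration("wrist"); print(np.array(c["xyz"]),rot(c).round(2).tolist(),c["camera_matrix"])
sm=cv2.imread("pics/scene0.png")[100:230,180:330];cv2.imwrite("pics/crop1.png",cv2.resize(sm,None,fx=4,fy=4,interpolation=3))
E
```

```text
large [0.52806462 0.01325535] 0.07045850753303234
medium 0.85 [ 0.52358125 -0.34280387 -1.56845943] 0.4990749712310417
medium 0.85 [ 0.52466059 -0.34335156  1.64720549] 0.4601458226573527
medium 1 [ 0.52301239 -0.34002476 -1.61613278] 0.12650847672860982
medium 1 [ 0.52323416 -0.34525723  1.61088826] 0.34600959939225573
medium 1.15 [ 0.52610013 -0.3363232  -1.79895984] 0.7485478643543617
medium 1.15 [ 0.52525875 -0.34591515  1.21908527] 0.816434677607861
flux [ 0.74417422 -0.16056051  0.01      ]
spool [0.73478647 0.01657015 0.01      ]
screwdriver [ 0.74911967 -0.30134825  0.01      ]
board [ 0.4256887 -0.1883712  0.01     ]
tweezers [0.45940323 0.13161072 0.01      ]
small top approx [0.54711397 0.30518346 0.1       ] 486
[ 0.2338648  -0.69113665  0.37441971] [[0.23, -0.94, -0.27], [-0.97, -0.22, -0.06], [-0.0, 0.28, -0.96]] [[380.15814788   0.         321.66937721]
 [  0.         380.15814788 237.2041559 ]
 [  0.           0.           1.        ]]
```

View pics/crop1.png

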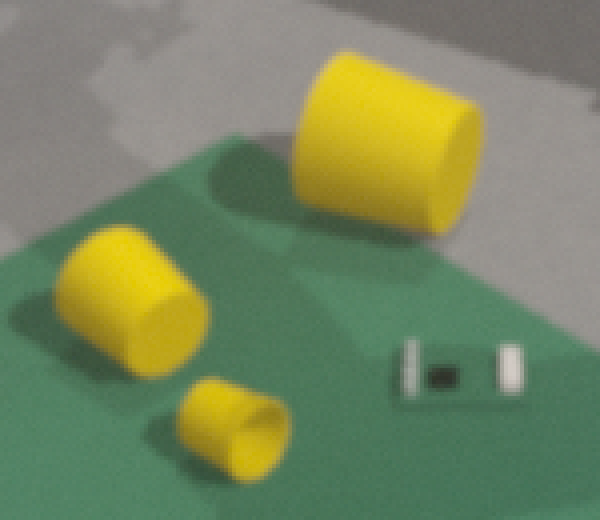

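The crop shows the middle pot at crop (130,300) with its base towards the camera, so its mouth is towards -y. It fits at scale 1.0, which confirms the choice.

Request:
drive_tool([
  [[0,0,0],[0,0,-0.162]],
  [[0,0,0],[0,0,-0.162]],
  [[0,0,0],[0,0,-0.162]],
  [[0,0,0],[0,0,-0.162]],
  [[0,0,0],[0,0,-0.162]],
  [[0,0,0],[0,0,-0.162]],
  [[0,0,0],[0,0,-0.162]],
  [[0,0,0],[0,0,-0.162]],
  [[0.021,0.03,0],[0,0,0]],
  [[0.021,0.03,0],[0,0,0]],
  [[0.021,0.03,0],[0,0,0]],
  [[0.021,0.03,0],[0,0,0]],
  [[0.021,0.03,0],[0,0,0]],
  [[0.021,0.03,0],[0,0,0]],
  [[0.021,0.03,0],[0,0,0]],
  [[0.021,0.03,0],[0,0,0]],
  [[0.021,0.03,0],[0,0,0]],
  [[0.021,0.03,0],[0,0,0]],
  [[0.021,0.03,0],[0,0,0]],
  [[0.021,0.03,0],[0,0,0]],
], claw=0.085)

```text
clock: 4.15
position: [0.536, -0.4709, 0.2313]
tcp_rot: [0.724, 0.69, -0.0, 0.0]
ft_force: [0.5, -0.6, -0.3]
gripper_width: 0.0852
grip_force: 0.0
```

Request:
drive_tool([
  [[0,0,0],[0,0.157,0]],
  [[0,0,0],[0,0.157,0]],
  [[0,0,0],[0,0.157,0]],
  [[0,0,0],[0,0.157,0]],
  [[0,0,0],[0,0.157,0]],
  [[0,0,0],[0,0,0]],
  [[0,0,0],[0,0,0]],
])

```text
clock: 5.03
position: [0.5358, -0.4708, 0.2317]
tcp_rot: [0.668, 0.638, 0.276, -0.263]
ft_force: [1.1, -0.2, 0.7]
gripper_width: 0.085
grip_force: 0.0
```

```bash
cat >> h.py <<'E'
def st():
    s=arm.read_state(); M=R.from_quat(s["tcp_rot"]).as_matrix(); return s,np.array(s["position"]),M
def goto(p,ax=None,yd=None):
    """report tool-frame shift to p and tool-frame rotvec to tool z=ax, tool y=yd"""
    s,q,M=st(); print("t",round(s["clock"],2),"p",q.round(4),"j",s["joint_pos"].round(2)); print("axes x,y,z:",M.T.round(3).tolist())
    print("shift tool",(M.T@(np.array(p)-q)).round(4))
    if ax is not None:
        z=np.array(ax)/np.linalg.norm(ax); y=np.array(yd)-z*np.dot(yd,z); y/=np.linalg.norm(y)
        print("turn",R.from_matrix(M.T@np.c_[np.cross(y,z),y,z]).as_rotvec().round(4))
E
python3 - <<'E'
from h import *
a=-1.616; d=np.array([np.cos(a),np.sin(a),0]); 
g=np.array([.523,-.340,.0315])+d*.020
z=(-d+[0,0,-1])/np.sqrt(2); tcp=g+.026*z; print(tcp)
goto(tcp-.1*z, z, [-d[1]*1,d[0],0]); goto(tcp)
E
```

```text
[ 0.52292701 -0.34161357  0.01311522]
t 5.03 p [ 0.5358 -0.4708  0.2317] j [ 1.12  0.93 -0.56  1.22 -0.18  1.56  0.65]
axes x,y,z: [[0.032, 0.708, 0.705], [0.999, -0.046, 0.001], [0.033, 0.704, -0.709]]
shift tool [-0.0633 -0.0188  0.1455]
turn [ 0.0013  0.0027 -0.0001]
t 5.03 p [ 0.5358 -0.4708  0.2317] j [ 1.12  0.93 -0.56  1.22 -0.18  1.56  0.65]
axes x,y,z: [[0.032, 0.708, 0.705], [0.999, -0.046, 0.001], [0.033, 0.704, -0.709]]
shift tool [-0.063  -0.019   0.2455]
```

Request:
drive_tool([
  [[-0.016,-0.0047,0.03],[0,0,0]],
  [[-0.016,-0.0047,0.03],[0,0,0]],
  [[-0.016,-0.0047,0.03],[0,0,0]],
  [[-0.016,-0.0047,0.03],[0,0,0]],
  [[0,0,0.025],[0,0,0]],
  [[0,0,0],[0,0,0]],
  [[0,0,0],[0,0,0]],
])

```text
clock: 5.9
position: [0.5202, -0.4139, 0.0855]
tcp_rot: [0.668, 0.639, 0.276, -0.262]
ft_force: [-0.1, -0.3, 0.5]
gripper_width: 0.085
grip_force: 0.0
```

```bash
python3 - <<'E'
from h import *
c=arm.get_calibration("wrist"); im=arm.grab_frame("wrist")
L=arm.silhouettes("wrist","medium")
B,A=lying([.523,-.340,-1.616],DIM["medium"]); pr=proj(c,[B,B+.058*A,B+.029*A]); print("proj",pr.round(0))
for d in L: print(d["confidence"],d["rect"])
v=im.copy()
for p in pr: cv2.circle(v,tuple(int(k) for k in p),3,(255,0,0),-1)
cv2.imwrite("pics/w1.png",v[:,:,::-1])
m=mask("wrist","medium",pr[2])
for W in ([(c,m)],):
  x,e=fit(W,lambda x:cone(*lying(x,DIM["medium"]),DIM["medium"]),[.523,-.34,-1.616],[.01,.01,.1]); print(x,e)
E
```

```text
proj [[318. 187.]
 [318. 261.]
 [318. 222.]]
0.91 [265.9, 161.1, 106.7, 125.6]
0.84 [0.2, 118.2, 104.5, 198.5]
0.65 [311.8, 73.2, 60.2, 76.9]
[ 0.52403055 -0.33975416 -1.61793652] 0.031081447538089467
```

View pics/w1.png

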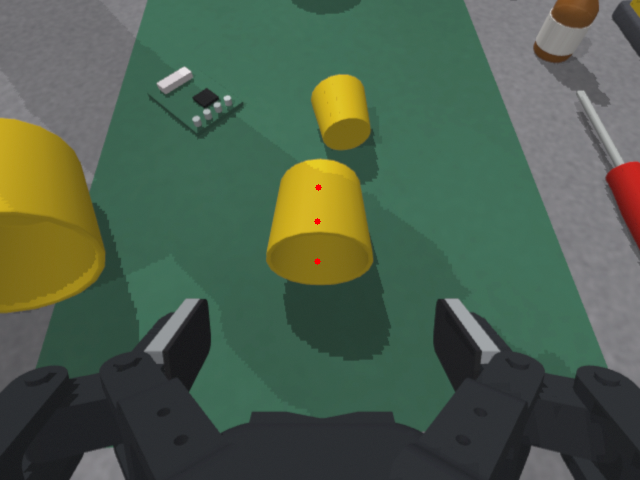

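The wrist view shows the middle pot at (318,222), mouth towards the gripper and centred between the fingers. The fit agrees within 1 mm.

Request:
drive_tool([
  [[0,0.0005,0.02],[0,0,0]],
  [[0,0.0005,0.02],[0,0,0]],
  [[0,0,0.02],[0,0,0]],
  [[0,0,0.02],[0,0,0]],
  [[0,0,0.015],[0,0,0]],
  [[0,0,0.0075],[0,0,0]],
  [[0,0,0],[0,0,0]],
  [[0,0,0],[0,0,0]],
])

```text
clock: 7.05
position: [0.5237, -0.3418, 0.0113]
tcp_rot: [0.669, 0.638, 0.277, -0.264]
ft_force: [-1.0, 0.1, -0.1]
gripper_width: 0.0849
grip_force: 0.0
```

Request:
drive_tool([
  [[0,0,0],[0,0,0]],
  [[0,0,0],[0,0,0]],
  [[0,0,0],[0,0,0]],
  [[0,0,0],[0,0,0]],
  [[0,0,0],[0,0,0]],
  [[0,0,0],[0,0,0]],
], claw=0.03)

```text
clock: 7.8
position: [0.5236, -0.3419, 0.0117]
tcp_rot: [0.669, 0.638, 0.277, -0.264]
ft_force: [-0.6, -3.9, 5.1]
gripper_width: 0.062
grip_force: 64.1
```

Request:
drive_tool([
  [[0.01,0,-0.01],[0,0,0]],
  [[0.021,0,-0.021],[0,0,0]],
  [[0.021,0,-0.021],[0,0,0]],
  [[0.021,0,-0.021],[0,0,0]],
  [[0.021,0,-0.021],[0,0,0]],
  [[0.021,0,-0.021],[0,0,0]],
  [[0,0,0],[0,-0.1485,0]],
  [[0,0,0],[0,-0.1485,0]],
  [[0,0,0],[0,-0.1485,0]],
  [[0,0,0],[0,-0.1485,0]],
  [[0,0,0],[0,-0.1485,0]],
  [[0,0,0],[0,-0.1485,0]],
  [[0,0,0],[0,-0.1485,0]],
  [[0,0,0],[0,-0.1485,0]],
  [[0,0,0],[0,-0.1485,0]],
  [[0,0,0],[0,-0.1485,0]],
  [[0,0,0],[0,0,0]],
  [[0,0,0],[0,0,0]],
])

```text
clock: 10.05
position: [0.5237, -0.3408, 0.1741]
tcp_rot: [0.68, 0.649, -0.248, 0.236]
ft_force: [1.0, -0.7, -1.8]
gripper_width: 0.062
grip_force: 65.8
```

```bash
python3 - <<'E'
from h import *
S,T=arm.get_calibration("scene"),arm.get_calibration("top")
arm.grab_frame("top")
im=arm.grab_frame("scene"); cv2.imwrite("pics/s2.png",im[:,:,::-1])
s,q,M=st(); goto(q)
g=q-M[:,2]*.026; print("grasp",g)
b0=g-[0,0,.049]
L=[(cam,d["confidence"],d["rect"]) for cam in("scene","top") for d in arm.silhouettes(cam,"medium")]; print(L)
print(proj(S,[b0,b0+[0,0,.058]]),proj(T,[b0,b0+[0,0,.058]]))
E
```

```text
t 10.15 p [ 0.5228 -0.3426  0.1745] j [-0.11  0.61  0.37  2.13  1.03  0.57 -0.78]
axes x,y,z: [[0.039, 0.764, -0.644], [0.999, -0.05, 0.002], [-0.031, -0.643, -0.765]]
shift tool [0. 0. 0.]
grasp [ 0.52363286 -0.32586646  0.19437705]
[('scene', 0.94, [253.2, 114.4, 47.7, 43.3]), ('scene', 0.89, [225.3, 193.8, 26.0, 25.7]), ('scene', 0.73, [195.7, 105.8, 31.0, 36.0]), ('scene', 0.3, [233.9, 326.7, 32.7, 22.4]), ('top', 0.96, [435.9, 307.5, 52.7, 46.1]), ('top', 0.7, [461.6, 221.3, 22.1, 31.4]), ('top', 0.52, [102.1, 179.7, 108.7, 83.0])]
[[210.75374641 134.22146132]
 [206.82534339 108.88873617]] [[464.31531765 243.27223426]
 [471.54073651 240.33899138]]
```

View pics/s2.png

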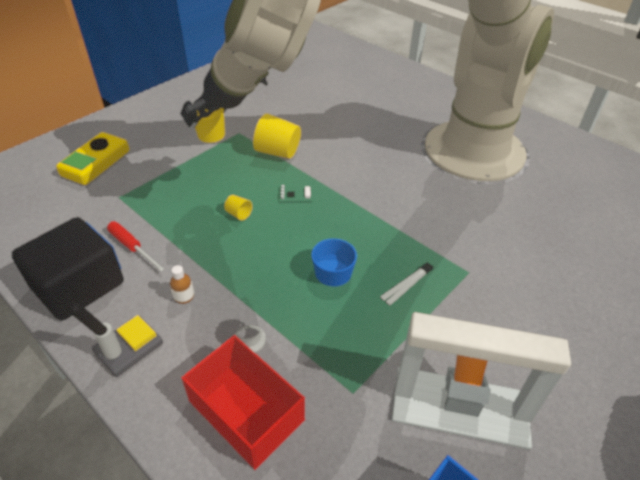

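The scene view shows the yellow pot held upright at (210,122), with nothing else moved. I carry it over the blue pot.

Request:
drive_tool([
  [[0.0216,-0.001,-0.0182],[0,0,0]],
  [[0.0216,-0.001,-0.0182],[0,0,0]],
  [[0.0216,-0.001,-0.0182],[0,0,0]],
  [[0.0216,-0.001,-0.0182],[0,0,0]],
  [[0.0216,-0.001,-0.0182],[0,0,0]],
  [[0.0216,-0.001,-0.0182],[0,0,0]],
  [[0.0216,-0.001,-0.0182],[0,0,0]],
  [[0.0216,-0.001,-0.0182],[0,0,0]],
  [[0.0216,-0.001,-0.0182],[0,0,0]],
  [[0.0216,-0.001,-0.0182],[0,0,0]],
  [[0.0216,-0.001,-0.0182],[0,0,0]],
  [[0.0216,-0.001,-0.0182],[0,0,0]],
  [[0,0,0],[0,0,0]],
  [[0,0,0],[0,0,0]],
])

```text
clock: 12.0
position: [0.5273, -0.0018, 0.1736]
tcp_rot: [0.679, 0.648, -0.248, 0.237]
ft_force: [0.1, -0.4, -1.1]
gripper_width: 0.062
grip_force: 65.8
```

```bash
cat >> h.py <<'E'
def ax2(a,b): v=np.array([a,b,1.]); return v/np.linalg.norm(v)
E
python3 - <<'E'
from h import *
S,T=arm.get_calibration("scene"),arm.get_calibration("top")
W=arm.get_calibration("wrist"); iw=arm.grab_frame("wrist"); arm.grab_frame("top")
im=arm.grab_frame("scene")
s,q,M=st(); goto(q); g=q-M[:,2]*.026; b0=g-[0,0,.049]; print("base exp",b0)
pt=lambda x:cone(np.array([x[0],x[1],x[2]]),ax2(x[3],x[4]),DIM["medium"])
V={}
for n,c in(("scene",S),("top",T),("wrist",W)):
    p=proj(c,[b0+[0,0,.03]])[0]; m=mask(n,"medium",p); ys,xs=np.nonzero(m); print(n,p.round(),xs.min(),xs.max(),ys.min(),ys.max(),m.sum(), render(c,pt([*b0,0,0])).sum()); V[n]=(c,m)
print(fit([V["scene"]],lambda x:pt([x[0],x[1],b0[2],x[2],x[3]]),[b0[0],b0[1],0,0],[.005,.005,.05,.05]))
a=im[130:300,230:430]; a=cv2.resize(a,None,fx=3,fy=3); b=cv2.resize(iw,None,fx=510/480,fy=510/480)[:,60:620]
cv2.imwrite("pics/c3.png",cv2.resize(np.hstack([a[:,:,::-1],b[:,:,::-1][:510]]),(800,int(510*800/1160))))
E
```

```text
t 12.15 p [ 0.5272 -0.0027  0.1738] j [-0.59  0.61  0.17  2.06  0.65  0.94 -0.99]
axes x,y,z: [[0.037, 0.764, -0.645], [0.999, -0.048, -0.0], [-0.031, -0.644, -0.764]]
shift tool [0. 0. 0.]
base exp [0.5279724  0.01404913 0.14465223]
scene [337. 203.] 318 355 179 227 795 1643.8470588235296
top [300. 243.] 286 313 226 257 712 815.7019607843138
wrist [316. 289.] 225 418 178 383 31309 31341.615686274512
(array([ 0.52703942,  0.01471674,  0.05076552, -0.00861966]), np.float64(1.0754470341595759))
```

View pics/c3.png

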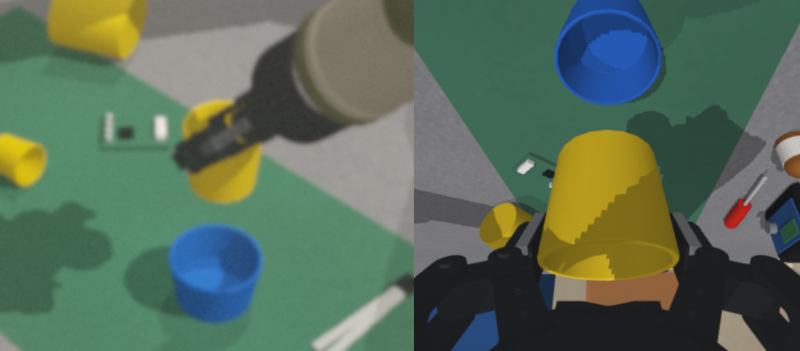

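The view shows the yellow pot held upright above the blue one. I refine their relative poses from the wrist view.

```bash
python3 - <<'E'
from h import *
W=arm.get_calibration("wrist"); arm.grab_frame("wrist"); s,q,M=st(); g=q-M[:,2]*.026; b0=g-[0,0,.049]
m=mask("wrist","medium",proj(W,[b0+[0,0,.03]])[0]); ml=mask("wrist","large",proj(W,[[.528,.013,.03]])[0])
pt=lambda x:cone(np.array(x[:3]),ax2(x[3],x[4]),DIM["medium"])
print(fit([(W,m)],pt,[*b0,0,0],[.003,.003,.003,.05,.05]))
print(fit([(W,ml)],lambda x:cone(np.array([x[0],x[1],0]),[0,0,1],DIM["large"]),[.528,.013],[.004,.004]))
ys,xs=np.nonzero(ml);print(ml.sum(),ys.min(),ys.max())
E
```

```text
(array([ 0.52903198,  0.01400632,  0.14365773,  0.02109655, -0.01214884]), np.float64(0.013775039336722344))
(array([0.5293456 , 0.01313178]), np.float64(0.015736453647021996))
17037 0 142
```

Request:
drive_tool([
  [[0.0116,0,0.0138],[0,0,0]],
  [[0.0116,0,0.0138],[0,0,0]],
  [[0.0116,0,0.0138],[0,0,0]],
  [[0.0116,0,0.0138],[0,0,0]],
  [[0.0116,0,0.0138],[0,0,0]],
  [[0.0116,0,0.0138],[0,0,0]],
  [[0.003,0,0.0033],[0,0,0]],
  [[0.003,0,0.0033],[0,0,0]],
  [[0,0,0],[0,0,0]],
  [[0,0,0],[0,0,0]],
  [[0,0,0],[0,0,0]],
])

```text
clock: 13.82
position: [0.5276, -0.0016, 0.0569]
tcp_rot: [0.68, 0.648, -0.248, 0.237]
ft_force: [0.1, -0.1, -1.4]
gripper_width: 0.0619
grip_force: 65.7
```

```bash
python3 - <<'E'
from h import *
W=arm.get_calibration("wrist"); arm.grab_frame("wrist"); s,q,M=st(); goto(q); g=q-M[:,2]*.026; b0=g-[0,0,.049]; print("base",b0,s["ft_force"])
ml=mask("wrist","large",proj(W,[[.529,.013,.03]])[0]); r=render(W,cone(np.array([.529,.013,0]),[0,0,1],DIM["large"]))>.5
ys,xs=np.nonzero(ml);print(xs.min(),xs.max(),ys.min(),ys.max()); ys,xs=np.nonzero(r);print(xs.min(),xs.max(),ys.min(),ys.max())
E
```

```text
t 13.88 p [ 0.5275 -0.0016  0.0569] j [-0.6   0.81  0.2   2.1   0.73  0.74 -1.15]
axes x,y,z: [[0.036, 0.764, -0.644], [0.999, -0.047, 0.0], [-0.03, -0.643, -0.765]]
shift tool [0. 0. 0.]
base [0.52830915 0.01510494 0.02776443] [-0.88173483  0.09386285 -1.5302623 ]
213 427 119 291
210 426 116 313
```

Request:
drive_tool([
  [[0,0,0],[0,0,0]],
  [[0,0,0],[0,0,0]],
  [[0,0,0],[0,0,0]],
  [[0,0,0],[0,0,0]],
  [[0,0,0],[0,0,0]],
], claw=0.085)

```text
clock: 14.55
position: [0.5274, -0.0017, 0.0565]
tcp_rot: [0.68, 0.648, -0.248, 0.237]
ft_force: [-0.6, 0.3, -0.4]
gripper_width: 0.0853
grip_force: 0.0
```

Request:
drive_tool([
  [[0,0,-0.015],[0,0,0]],
  [[0,0,-0.025],[0,0,0]],
  [[0,0,-0.03],[0,0,0]],
  [[0,0,-0.03],[0,0,0]],
  [[0,0,-0.03],[0,0,0]],
  [[0,0,0],[0,0,0]],
])

```text
clock: 15.3
position: [0.5322, 0.0845, 0.1576]
tcp_rot: [0.68, 0.649, -0.246, 0.237]
ft_force: [-0.7, -0.1, -0.8]
gripper_width: 0.0847
grip_force: 0.0
```

```bash
python3 - <<'E'
from h import *
c={n:arm.get_calibration(n) for n in("wrist","scene","top")}; im={n:arm.grab_frame(n) for n in c}
s,q,M=st(); goto(q)
pt=lambda x:cone(np.array(x[:3]),ax2(x[3],x[4]),DIM["medium"])
m=mask("wrist","medium",proj(c["wrist"],[[.529,.014,.05]])[0]); r=render(c["wrist"],pt([.529,.014,.014,0,0])); print(m.sum(),r.sum())
ml=mask("wrist","large",proj(c["wrist"],[[.529,.014,.02]])[0])
full=((m|ml)>0)
def f(x): return np.r_[pt([x[0],x[1],x[2],0,0])]
from scipy.optimize import minimize
B=lambda x:render(c["wrist"],cone(np.array([x[0],x[1],0]),[0,0,1],DIM["large"]))
U=lambda x:np.abs(np.maximum(B(x[:2]),render(c["wrist"],pt([x[2],x[3],x[4],x[5],x[6]])))-full).sum()/full.sum()+np.abs(np.where(m,1-render(c["wrist"],pt([x[2],x[3],x[4],x[5],x[6]])),0)).sum()/m.sum()
x0=np.array([.529,.014,.529,.014,.014,0,0]); o=minimize(U,x0,method="Nelder-Mead",options=dict(initial_simplex=np.vstack([x0]+[x0+np.eye(7)[i]*[.004,.004,.004,.004,.004,.04,.04][i] for i in range(7)]),maxiter=400)); print(o.x.round(4),o.fun)
a=cv2.resize(im["scene"][170:310,260:420],None,fx=3.4,fy=3.4); b=im["wrist"][:476]
v=np.hstack([a,b]); cv2.imwrite("pics/c4.png",cv2.resize(v,(800,int(v.shape[0]*800/v.shape[1])))[:,:,::-1])
E
```

```text
t 15.45 p [0.531  0.0814 0.1559] j [-0.67  0.67  0.13  1.98  0.58  1.01 -1.04]
axes x,y,z: [[0.036, 0.764, -0.645], [0.999, -0.047, -0.0], [-0.031, -0.644, -0.765]]
shift tool [0. 0. 0.]
6400 8295.290196078431
[0.5293 0.0116 0.5288 0.0163 0.014  0.017  0.024 ] 0.023218870454164573
```

View pics/c4.png

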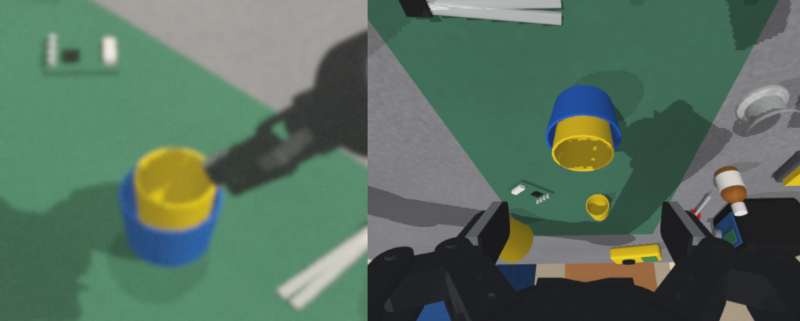

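The crop shows yellow seated in blue, rim about 22 mm above, fitted z = 14 mm. Next is the orange pot.

Request:
drive_tool([
  [[0,0,-0.02],[0,0.14,0]],
  [[0,0,-0.01],[0,0.14,0]],
  [[0,0,0],[0,0.14,0]],
  [[0,0,0],[0,0.14,0]],
  [[0,0,0],[0,0.14,0]],
  [[0,0,0],[0,0,-0.18]],
  [[0,0,0],[0,0,-0.18]],
  [[0,0,0],[0,0,-0.18]],
  [[0,0,0],[0,0,-0.18]],
  [[0,0,0],[0,0,-0.18]],
  [[0,0,0],[0,0,-0.18]],
  [[0,0,0],[0,0,-0.18]],
  [[0,0,0],[0,0,-0.18]],
  [[0,0,0],[0,0,-0.18]],
  [[0,0,0],[0,0,-0.18]],
  [[0,0,0],[0,0,-0.18]],
  [[0,0,0],[0,0,-0.18]],
  [[0,0,0],[0,0,0]],
])

```text
clock: 17.8
position: [0.5318, 0.0993, 0.1789]
tcp_rot: [-0.267, 0.964, 0.0, -0.001]
ft_force: [-0.3, -0.0, -0.9]
gripper_width: 0.085
grip_force: 0.0
```

```bash
python3 - <<'E'
from h import *
a=np.deg2rad(30.5); hx=np.array([np.cos(a),np.sin(a),0]); u=-np.sin(.6)*hx+[0,0,np.cos(.6)]
rim=np.array([.547,.305,.099]); goto(rim+.12*u,-u,[-hx[1],hx[0],0]); print(rim+.12*u)
E
```

```text
t 17.8 p [0.5318 0.0993 0.1789] j [ 0.26  0.56 -0.8   2.04  0.57  0.78  1.23]
axes x,y,z: [[-0.858, -0.514, 0.002], [-0.514, 0.858, 0.001], [-0.002, 0.0, -1.0]]
shift tool [-0.051   0.1692 -0.0191]
turn [ 0.0034 -0.6016  0.007 ]
[0.48861851 0.27061067 0.19804027]
```

Request:
drive_tool([
  [[-0.01,0,-0.02],[0,0,0]],
  [[-0.008,0.028,0],[0,0,0]],
  [[-0.008,0.028,0],[0,0,0]],
  [[-0.008,0.028,0],[0,0,0]],
  [[-0.008,0.028,0],[0,0,0]],
  [[-0.009,0.028,0],[0,0,0]],
  [[0,0.029,0],[0,0,0]],
  [[0,0,0],[0,-0.15,0]],
  [[0,0,0],[0,-0.15,0]],
  [[0,0,0],[0,-0.15,0]],
  [[0,0,0],[0,-0.15,0]],
  [[0,0,0],[0,0,0]],
  [[0,0,0],[0,0,0]],
])

```text
clock: 19.42
position: [0.5076, 0.2624, 0.1974]
tcp_rot: [-0.253, 0.943, 0.031, 0.215]
ft_force: [-0.5, -0.9, -0.3]
gripper_width: 0.085
grip_force: 0.0
```

```bash
cat > orange.py <<'E'
from h import *
W=arm.get_calibration("wrist"); im=arm.grab_frame("wrist"); cv2.imwrite("pics/w5.png",im[:,:,::-1]); s,q,M=st()
# state x: pocket-floor point xy and yaw; base on sloping floor z=.045 (refined by free z), lean .6
def pose(x):
    hx=np.array([np.cos(x[3]),np.sin(x[3]),0]); u=-np.sin(.6)*hx+[0,0,np.cos(.6)]; return np.array(x[:3]),u,hx
pts=lambda x:cone(*pose(x)[:2],DIM["small"])
x0=[.547+.066*.481,.305+.066*.285,.099-.066*.829,.532]
p=proj(W,[pose(x0)[0],pose(x0)[0]+.066*pose(x0)[1]]); print("proj",p.round())
L=arm.silhouettes("wrist","small"); print([(d["confidence"],d["rect"]) for d in L])
m=mask("wrist","small",p.mean(0))
r,e=fit([(W,m)],lambda x:np.r_[cone(*pose([*x,])[:2],DIM["small"])],x0,[.006,.006,.004,.1]); print("wrist fit",r.round(4),e)
arm.grab_frame("top"); T=arm.get_calibration("top"); 
# visible-part fit: only penalise mask pixels that render misses + hull ahead of pocket lip (upper 50 mm)
def up(x):
    b,u,hx=pose(x); return cone(b+.016*u,u,(.0205,.0235,.050))
r2,e2=fit([(W,m)],up,x0,[.006,.006,.004,.1]); print("upper fit",r2.round(4),e2)
for rr in(r,r2):
    b,u,hx=pose(rr); print("rim",(b+.066*u).round(4)); 
E
python3 orange.py
```

```text
proj [[353. 233.]
 [356. 243.]]
[(0.81, [321.3, 216.9, 63.1, 66.3])]
wrist fit [0.5882 0.3284 0.0402 0.5558] 0.017446029217893424
upper fit [0.59   0.3253 0.0402 0.4568] 0.02143321581751045
rim [0.5566 0.3087 0.0947]
rim [0.5566 0.3089 0.0947]
```

View pics/w5.png

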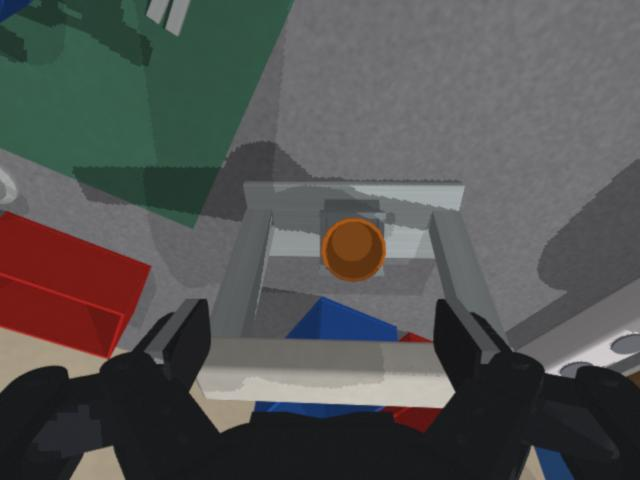

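The wrist view shows the orange mouth at (354,248) between the posts, with the lamp below it in the picture. The tool tilt fell short, so I check that.

```bash
cat >> orange.py <<'E'
mt=mask("top","small",(168,234)); ys,xs=np.nonzero(mt); print("top mask",xs.min(),xs.max(),ys.min(),ys.max())
for z in(.0445,.042):
  for V,n in (([(W,m)],"w"),([(T,mt)],"t"),([(W,m),(T,mt)],"wt")):
    r3,e3=fit(V,lambda x:up([x[0],x[1],z,x[2]]),[.586,.327,.532],[.006,.006,.1]); b,u,hx=pose([r3[0],r3[1],z,r3[2]]); print(n,z,r3.round(4),e3,"rim",(b+.066*u).round(4))
# lamp lower front edge yaw: ends of edge projected
for yaw in(.45,.5,.532,.58):
    b,u,hx=pose([.588,.328,.0445,yaw]); le=b+.066*u+.022*hx; le[2]=.154; hy=np.array([-hx[1],hx[0],0]); print(yaw,proj(W,[le-.1*hy,le+.1*hy]).round(0).tolist(),proj(T,[le-.1*hy,le+.1*hy]).round(0).tolist())
goto(q)
E
python3 orange.py
```

```text
proj [[354. 233.]
 [357. 243.]]
[(0.63, [320.6, 218.1, 65.0, 68.3])]
wrist fit [0.5914 0.3283 0.0372 0.5094] 0.02059555165349722
upper fit [0.5913 0.3284 0.0373 0.5119] 0.020402887523168475
rim [0.5588 0.3102 0.0917]
rim [0.5588 0.3101 0.0918]
top mask 157 177 219 247
w 0.0445 [0.5851 0.3272 0.5804] 0.06638742561701297 rim [0.5539 0.3068 0.099 ]
t 0.0445 [0.5867 0.3259 0.4799] 0.08589248820800686 rim [0.5536 0.3087 0.099 ]
wt 0.0445 [0.5857 0.3267 0.5529] 0.16624926812163793 rim [0.554  0.3071 0.099 ]
w 0.042 [0.587  0.3274 0.5512] 0.043205540922836794 rim [0.5552 0.3079 0.0965]
t 0.042 [0.5871 0.3268 0.5006] 0.08812224691069272 rim [0.5544 0.3089 0.0965]
wt 0.042 [0.5868 0.3274 0.5439] 0.14286408900028763 rim [0.555  0.3081 0.0965]
0.45 [[201.0, 325.0], [511.0, 349.0]] [[196.0, 203.0], [111.0, 246.0]]
0.5 [[202.0, 329.0], [513.0, 345.0]] [[196.0, 201.0], [112.0, 248.0]]
0.532 [[202.0, 332.0], [514.0, 342.0]] [[195.0, 200.0], [113.0, 249.0]]
0.58 [[203.0, 336.0], [515.0, 338.0]] [[194.0, 198.0], [114.0, 251.0]]
t 19.88 p [0.5077 0.2621 0.1974] j [-0.29  0.39 -0.45  2.29  1.37  0.29  0.12]
axes x,y,z: [[-0.778, -0.465, -0.422], [-0.491, 0.869, -0.052], [0.391, 0.167, -0.905]]
shift tool [-0.0002 -0.0001  0.0001]
```

```bash
cat > tgt.py <<'E'
from h import *
a=.545; hx=np.array([np.cos(a),np.sin(a),0]); hy=np.array([-hx[1],hx[0],0]); u=-np.sin(.6)*hx+[0,0,np.cos(.6)]
rim=np.array([.5545,.3075,.0975])
if __name__=="__main__":
    import sys; d=float(sys.argv[1]); goto(rim+d*u,-u,hy)
E
python3 tgt.py .10
```

```text
t 19.88 p [0.5077 0.2621 0.1974] j [-0.29  0.39 -0.45  2.29  1.37  0.29  0.12]
axes x,y,z: [[-0.778, -0.465, -0.422], [-0.491, 0.869, -0.052], [0.391, 0.167, -0.905]]
shift tool [0.001  0.0157 0.0178]
turn [-0.0605 -0.1642 -0.0006]
```

Request:
drive_tool([
  [[0,0.008,0.008],[0,0,0]],
  [[0,0.008,0.009],[0,0,0]],
  [[0,0,0],[-0.015,-0.041,0]],
  [[0,0,0],[-0.015,-0.041,0]],
  [[0,0,0],[-0.015,-0.041,0]],
  [[0,0,0],[-0.015,-0.041,0]],
  [[0,0,0],[0,0,0]],
  [[0,0,0],[0,0,0]],
])

```text
clock: 20.88
position: [0.5067, 0.2789, 0.1812]
tcp_rot: [-0.257, 0.92, 0.079, 0.284]
ft_force: [0.1, -0.6, -0.4]
gripper_width: 0.085
grip_force: 0.0
```

```bash
python3 tgt.py .10
```

```text
t 20.88 p [0.5067 0.2789 0.1812] j [-0.11  0.49 -0.71  2.4   2.18  0.47 -0.65]
axes x,y,z: [[-0.706, -0.427, -0.564], [-0.517, 0.856, -0.0], [0.483, 0.292, -0.826]]
shift tool [ 0.0013 -0.0003  0.0006]
turn [-0.001  -0.0007 -0.0007]
```

```bash
python3 - <<'E'
from tgt import *
W=arm.get_calibration("wrist"); im=arm.grab_frame("wrist"); cv2.imwrite("pics/w6.png",im[:,:,::-1]); s,q,M=st()
b=rim-.066*u
m=mask("wrist","small",proj(W,[b+.05*u])[0])
up=lambda b,uu:cone(b+.016*uu,uu,(.0205,.0235,.050))
r,e=fit([(W,m)],lambda x:up(b+x[0]*hx+x[1]*hy,u),[0,0],[.004,.004]); print(r,e)
r,e=fit([(W,m)],lambda x:up(b+x[0]*hx+x[1]*hy+x[2]*u,u),[0,0,0],[.004,.004,.004]); print(r,e,"rim",b+.066*u+r[0]*hx+r[1]*hy+r[2]*u)
o=M.T@(b+.066*u+r[0]*hx+r[1]*hy+r[2]*u-q); print("rim in tool",o.round(4))
E
```

```text
[-0.0006216  -0.00016873] 0.02745193570729144
[-6.80663553e-05 -1.71288869e-04 -1.26207845e-03] 0.02645649733705906 rim [0.55513998 0.30768768 0.09645836]
rim in tool [ 0.0016 -0.0007  0.1019]
```

View pics/w6.png

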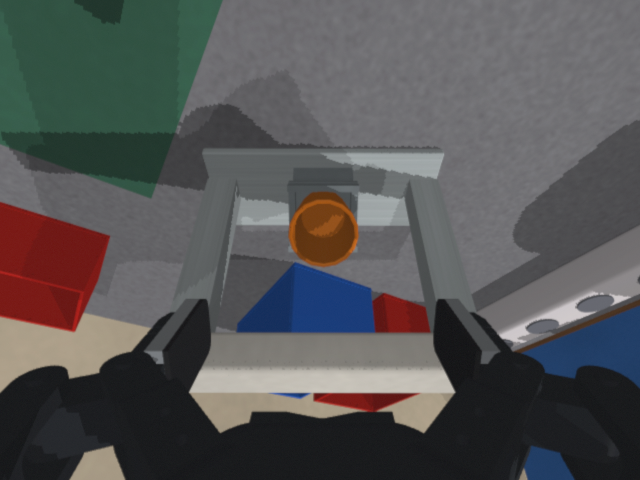

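The orange mouth is centred at (323,232) and the lamp edge is level in the picture, so the tool is aligned with the pot's axis. I advance along it.

Request:
drive_tool([
  [[0.0008,-0.0004,0.02],[0,0,0]],
  [[0.0007,-0.0003,0.02],[0,0,0]],
  [[0,0,0.02],[0,0,0]],
  [[0,0,0.02],[0,0,0]],
  [[0,0,0.02],[0,0,0]],
  [[0,0,0.015],[0,0,0]],
  [[0,0,0.01],[0,0,0]],
  [[0,0,0.006],[0,0,0]],
  [[0,0,0],[0,0,0]],
  [[0,0,0],[0,0,0]],
])

```text
clock: 22.22
position: [0.5689, 0.3159, 0.0726]
tcp_rot: [-0.257, 0.92, 0.079, 0.285]
ft_force: [-0.0, 0.4, -0.3]
gripper_width: 0.0849
grip_force: 0.0
```

```bash
python3 tgt.py -0.0295
```

```text
t 22.23 p [0.5689 0.3159 0.0726] j [-0.14  0.79 -0.7   2.31  2.33  0.66 -0.7 ]
axes x,y,z: [[-0.706, -0.428, -0.565], [-0.518, 0.855, -0.0], [0.483, 0.292, -0.825]]
shift tool [-0.0003  0.0002 -0.0004]
turn [-0.0005  0.0002  0.    ]
```

Close, then pull out along the axis.

Request:
drive_tool([
  [[0,0,0],[0,0,0]],
  [[0,0,0],[0,0,0]],
  [[0,0,0],[0,0,0]],
  [[0,0,0],[0,0,0]],
  [[0,0,0],[0,0,0]],
  [[0,0,0],[0,0,0]],
  [[0,0,0],[0,0,0]],
  [[0,0,0],[0,0,0]],
], claw=0.02)

```text
clock: 23.22
position: [0.5687, 0.3161, 0.0729]
tcp_rot: [-0.257, 0.92, 0.079, 0.285]
ft_force: [-3.7, -1.8, 5.4]
gripper_width: 0.045
grip_force: 59.9
```

Request:
drive_tool([
  [[0,0,-0.005],[0,0,0]],
  [[0,0,-0.01],[0,0,0]],
  [[0,0,-0.015],[0,0,0]],
  [[0,0,-0.02],[0,0,0]],
  [[0,0,-0.02],[0,0,0]],
  [[0,0,-0.02],[0,0,0]],
  [[0,0,-0.02],[0,0,0]],
  [[0,0,0],[0,0,0]],
])

```text
clock: 24.22
position: [0.5154, 0.2835, 0.1648]
tcp_rot: [-0.257, 0.92, 0.079, 0.286]
ft_force: [0.3, -0.0, -1.3]
gripper_width: 0.0453
grip_force: 61.2
```

```bash
python3 tgt.py 0.11
```

```text
t 24.23 p [0.5154 0.2835 0.1648] j [-0.11  0.54 -0.72  2.39  2.21  0.51 -0.67]
axes x,y,z: [[-0.704, -0.428, -0.566], [-0.518, 0.855, -0.002], [0.485, 0.292, -0.824]]
shift tool [ 0.0001  0.0003 -0.0285]
turn [-0.0014  0.0021  0.0009]
```

Request:
drive_tool([
  [[0,0,-0.01],[0,0,0]],
  [[0,0,-0.01],[0,0,0]],
  [[0,0,0],[0,0.075,0]],
  [[0,0,0],[0,0.075,0]],
  [[0,0,0],[0,0.075,0]],
  [[0,0,0],[0,0.075,0]],
  [[0,0,0],[0,0.075,0]],
  [[0,0,0],[0,0.075,0]],
  [[0,0,0],[0,0.075,0]],
  [[0,0,0],[0,0.075,0]],
  [[0,0,0],[0,0,0]],
  [[0,0,0],[0,0,0]],
])

```text
clock: 25.72
position: [0.51, 0.2705, 0.1771]
tcp_rot: [-0.264, 0.963, 0.001, 0.05]
ft_force: [0.1, 0.1, -1.1]
gripper_width: 0.0451
grip_force: 61.3
```

```bash
python3 - <<'E'
from tgt import *
goto([.529,.0155,.185],[0,0,-1],hy)
E
```

```text
t 25.73 p [0.51   0.2705 0.1771] j [-0.13  0.54 -0.67  2.04  0.62  0.67  0.9 ]
axes x,y,z: [[-0.855, -0.509, -0.096], [-0.509, 0.86, -0.025], [0.096, 0.028, -0.995]]
shift tool [ 0.1128 -0.2292 -0.0132]
turn [-0.0256  0.0965 -0.0093]
```

Request:
drive_tool([
  [[0,0,0],[-0.013,0.048,-0.005]],
  [[0,0,0],[-0.013,0.048,-0.005]],
  [[0.0129,-0.0253,-0.001],[0,0,0]],
  [[0.0129,-0.0253,-0.001],[0,0,0]],
  [[0.0129,-0.0253,-0.001],[0,0,0]],
  [[0.0129,-0.0253,-0.001],[0,0,0]],
  [[0.0129,-0.0253,-0.001],[0,0,0]],
  [[0.0129,-0.0253,-0.001],[0,0,0]],
  [[0.0129,-0.0253,-0.001],[0,0,0]],
  [[0.0129,-0.0253,-0.001],[0,0,0]],
  [[0.0129,-0.0253,-0.001],[0,0,0]],
  [[0,0,0],[0,0,0]],
  [[0,0,0],[0,0,0]],
])

```text
clock: 27.35
position: [0.529, 0.0165, 0.1864]
tcp_rot: [-0.27, 0.963, 0.0, 0.0]
ft_force: [-0.5, 0.1, -0.3]
gripper_width: 0.0451
grip_force: 61.4
```

```bash
python3 - <<'E'
from tgt import *
W=arm.get_calibration("wrist"); im=arm.grab_frame("wrist"); s,q,M=st(); goto([.529,.0155,.185],[0,0,-1],hy)
b0=q+M[:,2]*.037; 
m=mask("wrist","small",proj(W,[b0+[0,0,.03]])[0]); 
pt=lambda x:cone(np.array(x[:3]),ax2(x[3],x[4]),DIM["small"])
print("exp",b0,fit([(W,m)],pt,[*b0,0,0],[.003,.003,.003,.05,.05]))
for n,c0 in (("medium",[.529,.0155]),("large",[.529,.0125])):
  mm=mask("wrist",n,proj(W,[[.529,.015,.04]])[0]); print(n,mm.sum())
  z=.014 if n=="medium" else 0
  r=render(W,cone(np.array([*c0,z]),[0,0,1],DIM[n]))
  for k in(mm,r>.5):
    ys,xs=np.nonzero(k); print(xs.min(),xs.max(),ys.min(),ys.max())
S,T=arm.get_calibration("scene"),arm.get_calibration("top"); arm.grab_frame("top"); i2=arm.grab_frame("scene")
a=cv2.resize(i2[130:310,250:430],(480,480)); v=np.hstack([a,im]); cv2.imwrite("pics/c7.png",cv2.resize(v,(800,343))[:,:,::-1])
E
```

```text
t 27.4 p [0.5291 0.0169 0.1864] j [ 0.4   0.52 -0.76  2.06  0.53  0.76  1.43]
axes x,y,z: [[-0.854, -0.52, -0.001], [-0.52, 0.854, 0.0], [0.0, 0.001, -1.0]]
shift tool [ 0.0008 -0.0012  0.0014]
turn [0.0003 0.0005 0.002 ]
exp [0.52912116 0.01694372 0.14940082] (array([ 0.52997044,  0.01689893,  0.15021683,  0.00987373, -0.01713217]), np.float64(0.011543071933624414))
medium 4351
279 367 182 255
277 367 180 272
large 2704
265 373 166 258
264 372 165 270
```

View pics/c7.png

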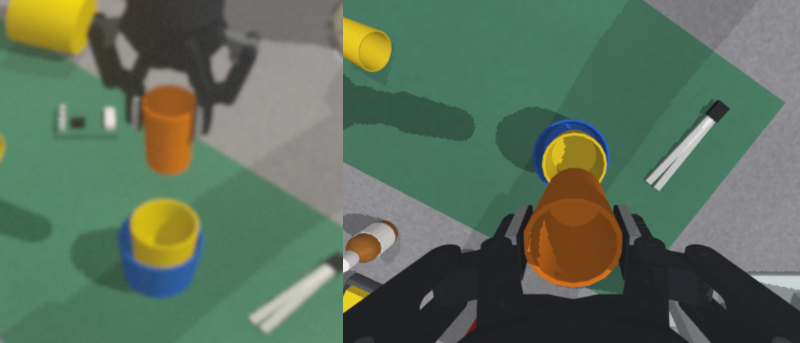

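The view shows orange upright, about 1.5 mm from the stack axis. I lower it, correcting the offset.

Request:
drive_tool([
  [[0.0008,-0.0004,0.02],[0,0,0]],
  [[0.0008,-0.0003,0.02],[0,0,0]],
  [[0,0,0.02],[0,0,0]],
  [[0,0,0.02],[0,0,0]],
  [[0,0,0.02],[0,0,0]],
  [[0,0,0.01],[0,0,0]],
  [[0,0,0.005],[0,0,0]],
  [[0,0,0],[0,0,0]],
  [[0,0,0],[0,0,0]],
])

```text
clock: 28.78
position: [0.5287, 0.0146, 0.0718]
tcp_rot: [-0.269, 0.963, 0.0, 0.0]
ft_force: [0.2, 0.4, -0.9]
gripper_width: 0.0448
grip_force: 61.4
```

Request:
drive_tool([
  [[0,0,0],[0,0,0]],
  [[0,0,0],[0,0,0]],
  [[0,0,0],[0,0,0]],
  [[0,0,0],[0,0,0]],
  [[0,0,0],[0,0,0]],
  [[0,0,0],[0,0,0]],
], claw=0.08)

```text
clock: 29.52
position: [0.5283, 0.0146, 0.0712]
tcp_rot: [-0.269, 0.963, 0.0, -0.0]
ft_force: [0.6, -0.0, -0.4]
gripper_width: 0.0803
grip_force: 0.0
```

Request:
drive_tool([
  [[0,0,-0.02],[0,0,0]],
  [[0,0,-0.03],[0,0,0]],
  [[0,0,-0.03],[0,0,0]],
  [[0,0,-0.03],[0,0,0]],
  [[0,0,-0.03],[0,0,0]],
  [[0,0,0],[0,0,0]],
])

```text
clock: 30.28
position: [0.5294, 0.0147, 0.2131]
tcp_rot: [-0.269, 0.963, -0.0, 0.002]
ft_force: [0.2, -0.6, -0.3]
gripper_width: 0.0799
grip_force: 0.0
```

```bash
python3 - <<'E'
from tgt import *
W=arm.get_calibration("wrist"); im=arm.grab_frame("wrist"); i2=arm.grab_frame("scene")
m=mask("wrist","small",proj(W,[[.529,.0155,.09]])[0])
for z in(.028,.034): 
    r=render(W,cone(np.array([.529,.0155,z])+[0,0,.044],[0,0,1],(.0222,.0235,.022)))>.5
    ys,xs=np.nonzero(r); print(z,xs.min(),xs.max(),ys.min(),ys.max())
ys,xs=np.nonzero(m); print(xs.min(),xs.max(),ys.min(),ys.max())
up=lambda x:cone(np.array([x[0],x[1],x[2]+.044]),[0,0,1],(.0222,.0235,.022))
print(fit([(W,m)],up,[.529,.0155,.028],[.003,.003,.003]))
a=cv2.resize(i2[160:310,260:410],(480,480)); v=np.hstack([a,im]); cv2.imwrite("pics/c8.png",cv2.resize(v,(800,343))[:,:,::-1])
E
```

```text
0.028 292 357 192 259
0.034 291 358 194 262
292 356 187 257
(array([0.52834859, 0.01464063, 0.02686729]), np.float64(0.05334272899119716))
```

View pics/c8.png

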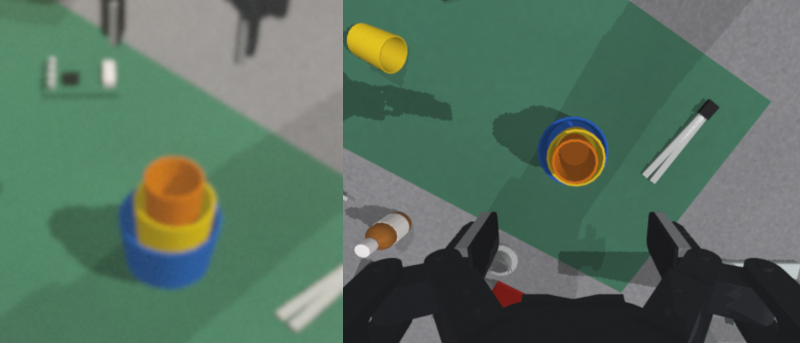

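The last view shows all three pots nested and upright. The orange underside is at about 27 mm, against an expected 28 mm.

```bash
python3 -c "
from station import arm
print(arm.finish_job())"
```

```text
the job is handed in; nothing more can be done
None
```

The yellow pot is seated in the blue pot and the orange in the yellow, all upright in the last camera view, and I handed the job in at about 30 s; the hand-in returned no verdict.

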